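# Lock the bayonet cap on the pellet magazine

### The job

Pick up the red-handled cap from the ledge and close the pellet magazine's slanted filler neck with it: put its two brass lugs in at the green entry slots, push it down against the spring, turn it a quarter turn clockwise to the red marks, and let it spring back up so that it is locked and sits straight. Let go of it, and leave the other things on the ledge where they stand.

Things in the scene. Friction and masses are not known exactly. Their poses are not given: they have to be found in the camera images.
- cap_grip (a point): Loose cap, 68 mm high, 0.12 to 0.2 kg, standing upright on the ledge. Point on its axis in the handle, 50 mm above its underside. z = axis, out of the handle. Red flat bar handle 46 mm long along x, 16 mm thick along y, 28 to 68 mm above the underside, white stripe on top. Below it a black plate 48 mm across, 24 to 28 mm above the underside. The bar is in line with the lugs.
- cap_lugs (a point): Point on the cap's axis between its lugs, 9 mm above the underside; axes as cap_grip. Steel plug 36 mm across, from the underside up to the plate; its nose tapers to 30 mm in the lowest 5 mm. Two brass lugs along +x and -x reach 28 mm from the axis, 12 mm wide along y, 6 to 12 mm above the underside. The cap is the same after half a turn.
- neck: Fixed filler neck: steel tube 70 mm across, leaning 30 degrees from vertical. Origin: centre of the mouth, in its top face, 155 mm above the ledge. z = axis, out of the mouth. A flange 9 mm thick rings the 40 mm throat. Locked, the cap's x axis lies along the neck's x axis, either way round (red marks), and the cap's underside is 16 mm below the mouth.
- neck_slot (a point): One of the two entry slots (green marks), in the mouth plane 25 mm from the axis, 80 degrees counter-clockwise from the neck's +x looking into the mouth: direction (cos 80, sin 80) of its x, y. The other slot is opposite. Slots are 18 mm wide, open to 31 mm from the axis. The cap goes in with its lugs and bar along them and turns 80 degrees clockwise from there.
- neck_lock (a point): One of the two lock places (red marks), in the mouth plane 25 mm from the axis along the neck's +x; the other is opposite. Pockets 18 mm wide and 5 mm deep in the flange's underside. The cap can turn when its underside is 21 to 24 mm below the mouth (at 24 its plate meets the mouth), up to a stop 7 degrees past the lock; let go there, it springs up into the pockets.
- follower (a joint): The spring plate in the neck: a black disc 36 mm across, 12 mm below the mouth when free (0). Travel in m, grows as the cap's underside presses it in along the axis; stop at 0.016. It pushes back with 4 N at once, then 0.5 N more per mm: 6 N when locked, about 10 N fully pressed.
- magazine: The fixed stainless pellet magazine: a low tank 200 x 170 mm, 95 mm high (110 mm under the neck), which reaches from 30 mm before to 170 mm behind its origin along its x axis and stands on 4 rubber feet. Origin on the ledge; z up; its -x side, towards which the neck leans, faces the robot. The centre of the neck's mouth is at (-35, 0, 155) mm.
- keeper: Bystander: cream ceramic garlic keeper, 104 mm in diameter, 124 mm high; origin under its centre.
- pan_lower: Bystander: outer aluminium dough pan, 180 mm in diameter at the rim, 45 mm high; origin under its centre.
- pan_upper: Bystander: inner dough pan, nested in the outer one, 164 mm in diameter; origin under its centre.
- tongs: Bystander: steel tongs lying along their x, about 250 mm long, 80 mm wide, 24 mm high; origin on the ledge near the middle.
- brush: Bystander: orange basting brush lying along its x, 200 mm long.
- timer: Bystander: white round timer with a red button, 72 mm in diameter, 36 mm high; origin under its centre.
There are look-alikes about, which are no part of the job. What is shaped like the part that bears cap_grip but blue is not meant.

How it is judged:
By the outcome, as a careful person would: the job done as asked, in the order asked, and still so for the second after the job is handed in, with the robot touching nothing.
It also fails if it takes over 51 s, if anything falls off the work surface, if the arm or the gripper's body presses on something with over 40 N, if the wrist force passes 120 N, or if a joint passes its speed limit or range.

### The arm

A 6-joint arm with a two-finger parallel gripper is mounted at the origin on the work surface. World frame = base frame: x ahead of the robot, y to its left, z up, the work surface at z = 0. Lengths are in m, angles in rad, forces in N, time in s.
With the tool pointing down it reaches from about 0.35 to 0.975 m from the base axis. Payload 4.9 kg.
Tool frame: the origin (TCP) lies on the mounting face of the last link; the fingertips stand 173 mm ahead of it and the grasp point (between the pads) lies 155 mm ahead of it (tcp_to_grasp is the distance from the TCP to the grasp point, in m); z points along the fingers, y is the line along which they close (so a half turn about z gives the same grasp; the last joint's range is limited). The gripper opens to 85 mm and grips with 20 to 120 N. Pads are 22 mm wide; open, the fingers measure 114 mm over their backs; the gripper's body (76 mm by 85 mm) begins 54 mm behind the grasp point. The pads swing forward as they close: fully open they stand 13 mm farther back than shut.
Start: joints at [1.085, 0.053, 1.613, -0, 1.476, -0.119], TCP at [0.224, 0.583, 0.405] pointing down, gripper open.
Joint ranges: [-3.01, 3.01], [-1.01, 2.22], [0.06, 2.58], [-1.02, 4.17], [0.09, 2.62], [-3.14, 3.14]. Speed limits (rad/s): [2.57, 2.57, 3.14, 3.14, 3.14, 3.14].

### API

Orientations are given as a rotation vector (axis times angle).
In Python, from station import get_obs, get_image, calibration, finish_job, tcp_to_grasp gives the robot as it stands. The module is installed in compiled form; this text tells all that it offers.
- The arm moves only by the tool arm_command, never from a script. Its argument "plan" is a list that holds one entry, the list of rows, each a list of 6 numbers: the shift along the tool's x, y, z in cm, then the turn, a rotation vector about the tool's x, y, z in rad. A call has 1 to 12 rows; each row is the pose to reach, as a shift and turn from the pose commanded when the call began, along the tool's axes at that moment; what a row does not reach only later rows make up. A row lasts 1/12 s, in which the tool goes at most 41.7 mm and 7.16 degrees, less where a joint would pass 70% of its speed; a pose out of reach is approached as far as the arm can. A call with a gripper value outside its range is refused whole. "gripper" is the closure, from -1 (fully open) to 1 (shut), set as the call begins (left out, the last holds). The fingers move at their own pace and stop on an object; "force" is the grip in N (left out, the last holds). Time passes only in rows, so rows that repeat a pose let the fingers close. It gives the time, the measured TCP pose, the force, the opening and the grip force at its end, in the units of the state.
- get_obs(): the state, without advancing time (a new reading comes with each control period).
- get_image(name): name is "scene" or "top" or "wrist"; returns (picture, depth): 384x512x3 uint8, blue, green, red; 384x512 float32, m along the optical axis (not along the pixel's ray), 0 where there is no reading.
- calibration(name): a dict with "fx", "fy", "cx", "cy" (pixels), "dist" ([k1, k2, p1, p2, k3] as OpenCV has them; the pictures are not rectified), "pose" (4x4, takes a point from camera to world coordinates). Camera axes: x right, y up, looking along -z (the intrinsics and any distortion apply to the point x, -y, -z); pixel columns grow to the right and rows downward; lengths in m; the calibration is good to about 2 mm. A picture is of the moment at which its call begins: read the wrist's pose just before it. calibration takes no time and is no camera call; for the wrist camera it gives the pose at the moment of the call.
- finish_job(): hands the job in; it is judged then, once.
The state is a dict: "t": time; "q": joint angles; "dq": joint speeds; "effort": joint torques, N m; "tool_pos": TCP position; "tool_rot": TCP orientation; "contact_force": force on the tool from outside, world axes, zero at the start; "wrist_torque": the same for the moment, N m; "opening": finger opening in m; "grip_force": force on a finger pad.
Only numpy, scipy, OpenCV 4.12 (cv2) and the standard library are available. Lean on these libraries where they do the work, as an engineer would, in place of code of your own. Each camera call takes 0.05 s, during which the arm holds its last target. There are 200 camera calls.

## Working session

There is one attempt and no reset: what is moved stays moved. The work goes in short steps, Python scripts to look and compute and a tool call to move; the robot and the scene stay as the last step left them, time stands still between calls to the robot, and variables do not carry over. Pictures are saved under pics/ and viewed, at most 10 in all, crops included, and the job is handed in when it is done.

Besides the shell and the picture viewer there is one more tool, called after "Request:" in YAML: its name, and indented under it one key for each argument. arm_command: Moves the arm, as the interface text tells. Its arguments: {"type":"object","properties":{"plan":{"type":"array"},"gripper":{"type":"number"},"force":{"type":"number"}},"required":["plan"]}

```bash
mkdir -p pics
cat > h.py <<'E'
import numpy as np, cv2
from scipy.spatial.transform import Rotation as R
from station import get_obs,get_image,calibration,finish_job,tcp_to_grasp
def grab(n,f):
    c=calibration(n); im,d=get_image(n); cv2.imwrite(f'pics/{f}.png',im); np.savez(f'pics/{f}.npz',d=d,im=im,**{k:np.array(v) for k,v in c.items()}); return im,d,c
def cloud(f):
    z=np.load(f'pics/{f}.npz'); d=z['d']; h,w=d.shape
    u,v=np.meshgrid(np.arange(w),np.arange(h))
    K=np.array([[z['fx'],0,z['cx']],[0,z['fy'],z['cy']],[0,0,1.]])
    n=cv2.undistortPoints(np.stack([u,v],-1).reshape(-1,1,2).astype(float),K,z['dist']).reshape(h,w,2)
    P=np.stack([n[...,0]*d,-n[...,1]*d,-d],-1)
    W=P@z['pose'][:3,:3].T+z['pose'][:3,3]; W[d==0]=np.nan
    return z['im'],W
E
python3 - <<'E'
from h import *
a=grab('scene','s0')[0]; b=grab('top','t0')[0]
cv2.imwrite('pics/st.png',cv2.resize(np.vstack([a,b]),None,fx=.78,fy=.78))
o=get_obs(); print({k:np.round(v,3) for k,v in o.items()},tcp_to_grasp)
for n in('scene','top','wrist'): print(n,np.round(calibration(n)['pose'],3).tolist(),calibration(n)['fx'])
E
```

```text
{'t': np.float64(0.1), 'q': array([ 1.085,  0.053,  1.614,  0.   ,  1.476, -0.119]), 'dq': array([ 0.001, -0.002, -0.002,  0.   ,  0.001, -0.   ]), 'effort': array([ 0.0000e+00, -3.9490e+01, -3.7136e+01, -0.0000e+00,  4.0000e-03,
        0.0000e+00]), 'tool_pos': array([0.224, 0.583, 0.404]), 'tool_rot': array([-5.730e-01, -3.088e+00,  3.000e-03]), 'contact_force': array([-0.038, -0.185,  0.23 ]), 'wrist_torque': array([-0.007,  0.002,  0.008]), 'grip_force': np.float64(0.0), 'opening': np.float64(0.086)} 0.1547
scene [[-0.735, -0.468, 0.491, 1.102], [0.679, -0.506, 0.532, 0.596], [-0.0, 0.724, 0.69, 0.875], [0.0, 0.0, 0.0, 1.0]] 406.6437520687554
top [[-0.015, 0.987, -0.16, 0.389], [-1.0, -0.019, -0.021, 0.01], [-0.023, 0.16, 0.987, 1.036], [0.0, 0.0, 0.0, 1.0]] 363.9004667412275
wrist [[0.359, -0.897, -0.257, 0.159], [0.933, 0.344, 0.1, 0.609], [-0.002, -0.276, 0.961, 0.373], [0.0, 0.0, 0.0, 1.0]] 335.50874045315516
```

View pics/st.png

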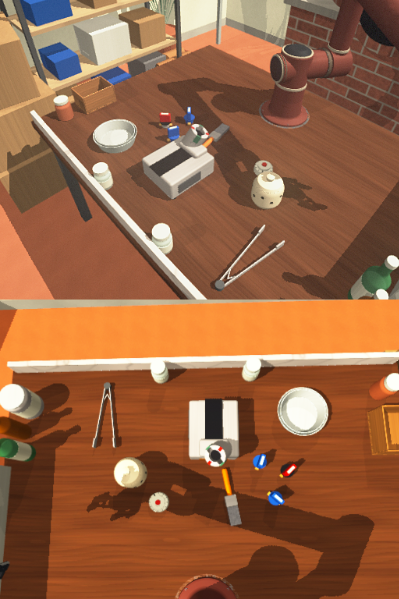

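The top view (stacked, scaled 0.78) shows the magazine at about (214,430), its neck mouth at (215,455), the red cap at (290,469), blue look-alikes at (261,461) and (277,497), and the brush close in front of the neck. I'll measure the cap and neck next.

Run:
```python
from h import *
for f in('t0','s0'):
    im,W=cloud(f); b,g,r=[im[...,i].astype(int) for i in range(3)]
    ok=np.isfinite(W[...,2])&(W[...,0]>.25)&(W[...,0]<.75)&(abs(W[...,1])<.45)
    m=ok&(r>100)&(g<60)&(b<70)&(W[...,2]>.02)
    n,l,s,c=cv2.connectedComponentsWithStats(m.astype(np.uint8))
    for i in range(1,n):
        if s[i,4]>8: p=W[l==i]; print(f,'red',c[i].round(),s[i,4],np.nanmedian(p,0).round(4),p.min(0).round(3),p.max(0).round(3))
    m=ok&(b>120)&(r<70)&(W[...,2]>.02)
    n,l,s,c=cv2.connectedComponentsWithStats(m.astype(np.uint8))
    for i in range(1,n):
        if s[i,4]>8: p=W[l==i]; print(f,'blue',c[i].round(),s[i,4],np.nanmedian(p,0).round(4))
    m=ok&(W[...,2]>.125)&(W[...,2]<.2)
    n,l,s,c=cv2.connectedComponentsWithStats(m.astype(np.uint8))
    for i in range(1,n):
        if s[i,4]>30: p=W[l==i]; print(f,'high',c[i].round(),s[i,4],p.mean(0).round(4),p.min(0).round(3),p.max(0).round(3))
    m=ok&(W[...,2]>.085)&(W[...,2]<.102)&(W[...,0]>.45)
    p=W[m]; rr=cv2.minAreaRect(p[:,:2].astype(np.float32)); print(f,'tank',rr,len(p))
im,_=cloud('t0'); c=im[170:270,240:400]; a=cv2.resize(c,None,fx=5,fy=5,interpolation=3)
cv2.imwrite('pics/c0.png',a)
```

```text
t0 red [282. 191.] 14 [ 0.526  -0.0488  0.1699] [ 0.521 -0.053  0.165] [ 0.53  -0.044  0.173]
t0 red [268. 209.] 9 [ 0.486  -0.0148  0.1401] [ 0.481 -0.017  0.136] [ 0.489 -0.012  0.141]
t0 red [370. 219.] 100 [ 0.4605 -0.2859  0.0597] [ 0.446 -0.317  0.026] [ 0.486 -0.272  0.07 ]
t0 red [202. 260.] 24 [0.3619 0.1641 0.0363] [0.356 0.159 0.03 ] [0.37  0.17  0.038]
t0 blue [333. 207.] 183 [ 0.4981 -0.1907  0.0303]
t0 blue [352. 254.] 197 [ 0.3691 -0.2389  0.0295]
t0 high [278. 197.] 728 [ 0.5142 -0.0398  0.1498] [ 0.475 -0.079  0.125] [ 0.556 -0.     0.175]
t0 tank ((0.5866793394088745, 0.09220321476459503), (0.22562190890312195, 0.455474317073822), 9.864619255065918) 4000
s0 red [211. 152.] 116 [ 0.4727 -0.2888  0.0458] [ 0.456 -0.305  0.025] [ 0.487 -0.272  0.067]
s0 red [338. 211.] 10 [0.3669 0.1669 0.0344] [0.359 0.161 0.033] [0.375 0.172 0.039]
s0 blue [241. 150.] 74 [ 0.3868 -0.2306  0.0334]
s0 blue [222. 170.] 109 [ 0.5065 -0.1925  0.0489]
s0 high [252. 172.] 578 [ 0.5227 -0.0334  0.1473] [ 0.475 -0.074  0.125] [0.558 0.001 0.174]
s0 tank ((0.5898765921592712, 0.09454849362373352), (0.2236361801624298, 0.4632897973060608), 11.44333553314209) 3143
```

View pics/c0.png

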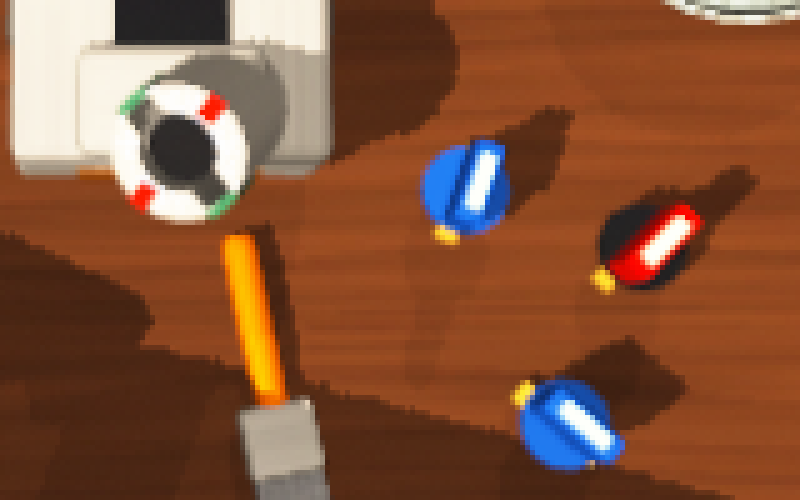

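The crop shows the mouth centre at (180,150), red marks upper right and lower left, green slots upper left and lower right. The red cap's bar at (668,235) runs to the upper right. I'll pass over the neck on the way for a close look.

```bash
cat >> h.py <<'E'
def rel(pos,Rt,o=None):
    o=o or get_obs(); R0=R.from_rotvec(o['tool_rot'])
    s=R0.inv().apply(np.array(pos)-o['tool_pos'])*100; w=(R0.inv()*Rt).as_rotvec()
    print('rel',s.round(2).tolist(),w.round(3).tolist(),'rows',round(max(np.linalg.norm(s)/4.17,np.degrees(np.linalg.norm(w))/7.16),1))
def frame(z,x):  # tool rotation with z, x approx
    z=np.array(z,float)/np.linalg.norm(z); x=np.array(x,float); x-=z*(x@z); x/=np.linalg.norm(x)
    return R.from_matrix(np.stack([x,np.cross(z,x),z],1))
E
python3 - <<'E'
from h import *
rel([.43,-.03,.42],frame([.17,0,-.98],[-1,0,0]))
im,W=cloud('t0')
m=(W[...,2]>.125)&(W[...,2]<.18)&(np.hypot(W[...,0]-.51,W[...,1]+.035)<.06)&(im.min(-1)>150)
p=W[m]; c=p.mean(0); n=np.linalg.svd(p-c)[2][2]; print(c,n*np.sign(n[2]),len(p))
E
```

```text
rel [-41.22, -49.86, -1.56] [-0.033, -0.17, -0.366] rows 15.5
[ 0.50793606 -0.03270199  0.15425317] [-0.34986238  0.3364892   0.87428333] 295
```

Request:
arm_command:
  plan:
    - [[-41.2,-49.8,-1.5,-0.03,-0.17,-0.37],[-41.2,-49.8,-1.5,-0.03,-0.17,-0.37],[-41.2,-49.8,-1.5,-0.03,-0.17,-0.37],[-41.2,-49.8,-1.5,-0.03,-0.17,-0.37],[-41.2,-49.8,-1.5,-0.03,-0.17,-0.37],[-41.2,-49.8,-1.5,-0.03,-0.17,-0.37],[-41.2,-49.8,-1.5,-0.03,-0.17,-0.37],[-41.2,-49.8,-1.5,-0.03,-0.17,-0.37],[-41.2,-49.8,-1.5,-0.03,-0.17,-0.37],[-41.2,-49.8,-1.5,-0.03,-0.17,-0.37],[-41.2,-49.8,-1.5,-0.03,-0.17,-0.37],[-41.2,-49.8,-1.5,-0.03,-0.17,-0.37]]
  gripper: -1

```text
t: 1.1
tool_pos: [0.3832, 0.1077, 0.4161]
tool_rot: [-0.007, 2.969, -0.002]
contact_force: [1.0, 0.2, 0.3]
opening: 0.0853
grip_force: 0.0
```

Run:
```python
from h import *
rel([.43,-.03,.42],frame([.17,0,-.98],[-1,0,0]))
```

```text
rel [-4.62, -13.79, 0.43] [-0.001, 0.0, 0.005] rows 3.5
```

Request:
arm_command:
  plan:
    - [[-4.6,-13.8,0.4,0,0,0],[-4.6,-13.8,0.4,0,0,0],[-4.6,-13.8,0.4,0,0,0],[-4.6,-13.8,0.4,0,0,0],[-4.6,-13.8,0.4,0,0,0],[-4.6,-13.8,0.4,0,0,0]]

```text
t: 1.6
tool_pos: [0.43, -0.0291, 0.4199]
tool_rot: [-0.002, 2.971, -0.001]
contact_force: [0.1, 0.4, 0.0]
opening: 0.0855
grip_force: 0.0
```

Run:
```python
from h import *
grab('wrist','w1'); print(get_obs()['q'].round(2),get_obs()['tool_pos'])
im,W=cloud('w1')
b,g,r=[im[...,i].astype(int) for i in range(3)]
near=(W[...,2]>.125)&(W[...,2]<.185)&(np.hypot(W[...,0]-.51,W[...,1]+.035)<.05)
m=near&(im.min(-1)>150)
p=W[m]; c=p.mean(0); n=np.linalg.svd(p-c,full_matrices=False)[2][2]; n*=np.sign(n[2]); 
for _ in range(3):
    q=p[abs((p-c)@n)<.003]; c=q.mean(0); n=np.linalg.svd(q-c,full_matrices=False)[2][2]; n*=np.sign(n[2])
print('white',c,n,len(q))
pl=near&(abs((W-c)@n)<.005)
for nm,m in(('red',pl&(r>130)&(g<80)&(b<80)),('green',pl&(g>r+30)&(g>b+15))):
    k,l,s,cc=cv2.connectedComponentsWithStats(m.astype(np.uint8))
    for i in range(1,k):
        if s[i,4]>15: print(nm,cc[i].round(1),s[i,4],W[l==i].mean(0).round(4))
# rim circle
q=W[pl&(im.min(-1)>120)]; print(len(q))
```

```text
[-0.25 -0.5   2.06  0.04  1.42 -1.83] [ 0.42983877 -0.02818136  0.41993593]
white [ 0.50624374 -0.03181301  0.15575159] [-0.37792454  0.32844118  0.86562084] 2722
red [272.5 199. ] 144 [ 0.4868 -0.0141  0.1415]
red [229.  261.7] 165 [ 0.5254 -0.0477  0.1711]
green [221.6 198.6] 173 [ 0.4806 -0.0532  0.1529]
green [277.7 259.3] 114 [ 0.532  -0.0097  0.1593]
2937
```

View pics/w1.png

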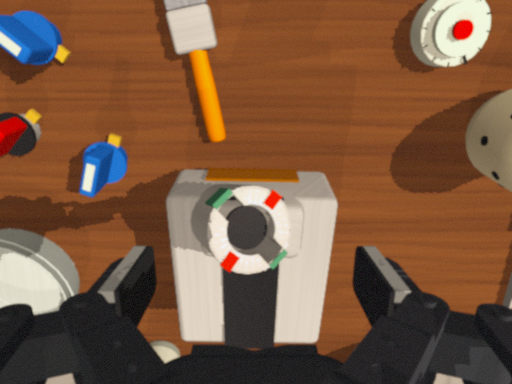

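Wrist view: mouth at (248,229), reds at (272,199) and (229,262), greens at (222,199) and (278,259). Mid-points agree to within 0.5 mm, the lean is 30.0° and the slot is 80° from red, all as stated. Mouth centre is (0.506,-0.031,0.156), n=(-0.378,0.328,0.866). Now over the red cap.

Run:
```python
from h import *
rel([.465,-.288,.33],frame([0,0,-1],[-.65,.75,0]))
```

```text
rel [-1.85, -25.98, 9.47] [0.072, 0.16, 0.858] rows 7.0
```

Request:
arm_command:
  plan:
    - [[-1.9,-26,9.5,0.07,0.16,0.86],[-1.9,-26,9.5,0.07,0.16,0.86],[-1.9,-26,9.5,0.07,0.16,0.86],[-1.9,-26,9.5,0.07,0.16,0.86],[-1.9,-26,9.5,0.07,0.16,0.86],[-1.9,-26,9.5,0.07,0.16,0.86],[-1.9,-26,9.5,0.07,0.16,0.86],[-1.9,-26,9.5,0.07,0.16,0.86],[-1.9,-26,9.5,0.07,0.16,0.86],[-1.9,-26,9.5,0.07,0.16,0.86]]

```text
t: 2.48
tool_pos: [0.4664, -0.2866, 0.3306]
tool_rot: [1.301, 2.858, 0.004]
contact_force: [-0.8, 0.5, -0.3]
opening: 0.0855
grip_force: 0.0
```

Run:
```python
from h import *
grab('wrist','w2'); o=get_obs(); print(o['q'].round(2),o['tool_pos'],o['tool_rot'])
im,W=cloud('w2')
b,g,r=[im[...,i].astype(int) for i in range(3)]
near=(np.hypot(W[...,0]-.465,W[...,1]+.288)<.05)
top=near&(abs(W[...,2]-.068)<.006)&(r>100)
p=W[top]; c=p.mean(0); rect=cv2.minAreaRect((p[:,:2]*1000).astype(np.float32)); d=np.linalg.svd(p[:,:2]-c[:2],full_matrices=False)[2][0]
print('top',c.round(4),len(p),rect,np.degrees(np.arctan2(d[1],d[0])))
st=top&(im.min(-1)>120); p=W[st]; c=p.mean(0); d=np.linalg.svd(p[:,:2]-c[:2],full_matrices=False)[2][0]; print('stripe',c.round(4),len(p),np.degrees(np.arctan2(d[1],d[0])))
for m in (near&(r>130)&(g>100)&(b<90)&(W[...,2]<.02),):
    k,l,s,cc=cv2.connectedComponentsWithStats(m.astype(np.uint8))
    for i in range(1,k):
        if s[i,4]>10: print('brass',cc[i].round(1),s[i,4],W[l==i].mean(0).round(4))
```

```text
[-0.69 -0.08  1.87  0.    1.35 -1.4 ] [ 0.46640479 -0.28647287  0.33115171] [1.3008016  2.85690518 0.00371153]
top [ 0.4654 -0.2903  0.0681] 1295 ((466.33880615234375, -291.36273193359375), (16.003950119018555, 45.73805236816406), 43.204566955566406) -47.09922452224543
stripe [ 0.4663 -0.2918  0.0688] 555 -46.77485893801135
brass [252.  163.5] 6001 [ 0.4592 -0.279   0.0006]
```

View pics/w2.png

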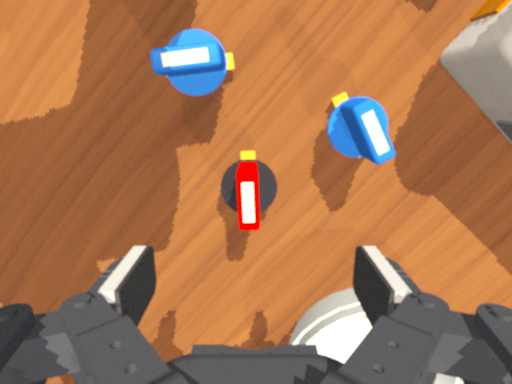

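Wrist view: red bar at (248,195) with its brass lug at (248,155). It measures 16×46 mm at height 68 mm, as stated. Centre (0.4663,-0.2914), bar at -46.8°. Descending to grasp.

Run:
```python
from h import *
rel([.4663,-.2914,.208],frame([0,0,-1],[-.6845,.729,0]))
```

```text
rel [-0.35, -0.37, 12.31] [0.003, 0.001, -0.038] rows 3.0
```

Request:
arm_command:
  plan:
    - [[-0.35,-0.37,4,0.003,0,-0.038],[-0.35,-0.37,8,0.003,0,-0.038],[-0.35,-0.37,11,0.003,0,-0.038],[-0.35,-0.37,12.3,0.003,0,-0.038],[-0.35,-0.37,12.3,0.003,0,-0.038],[-0.35,-0.37,12.3,0.003,0,-0.038]]
  gripper: -0.3

```text
t: 3.03
tool_pos: [0.4663, -0.2924, 0.2086]
tool_rot: [1.249, 2.881, -0.001]
contact_force: [0.0, -0.9, 1.2]
opening: 0.0557
grip_force: 0.0
```

Request:
arm_command:
  plan:
    - [[0,0,0,0,0,0],[0,0,0,0,0,0],[0,0,0,0,0,0],[0,0,0,0,0,0],[0,0,0,0,0,0],[0,0,0,0,0,0],[0,0,0,0,0,0],[0,0,0,0,0,0]]
  gripper: 1
  force: 70

```text
t: 3.7
tool_pos: [0.4666, -0.2939, 0.21]
tool_rot: [1.251, 2.878, -0.002]
contact_force: [-0.3, 0.3, 6.0]
opening: 0.015
grip_force: 68.9
```

```bash
cat >> h.py <<'E'
C=np.array([.5062,-.0312,.1560]); n=np.array([-.378,.328,.866]); n/=np.linalg.norm(n)
rx=np.array([.0386,-.0336,.0296]); rx-=n*(rx@n); rx/=np.linalg.norm(rx); ry=np.cross(n,rx)
slot=np.cos(np.radians(80))*rx+np.sin(np.radians(80))*ry
def at(depth,ang=80,L=.21,off=(0,0)): # ang from neck x; tool x = -bar ; off: cap centre offset in tool x,y (m)
    a=np.radians(ang); F=frame(-n,-(np.cos(a)*rx+np.sin(a)*ry))
    return C+n*(L-depth)-F.apply([off[0],off[1],0]),F
E
python3 - <<'E'
from h import *
p,F=at(-.11); print(p)
o=get_obs(); o['tool_pos']=o['tool_pos']+[0,0,.15]; rel(p,F,o)
E
```

```text
[0.38526564 0.07373776 0.43306127]
rel [32.4, 19.13, -7.44] [0.343, -0.456, -1.464] rows 12.6
```

Request:
arm_command:
  plan:
    - [[0,0,-3,0,0,0],[0,0,-7,0,0,0],[0,0,-11,0,0,0],[0,0,-15,0,0,0],[0,0,-15,0,0,0]]

```text
t: 4.12
tool_pos: [0.4674, -0.2944, 0.3684]
tool_rot: [1.245, 2.866, -0.008]
contact_force: [1.6, -0.6, 1.1]
opening: 0.0147
grip_force: 68.7
```

Request:
arm_command:
  plan:
    - [[32.4,19.1,-7.4,0.34,-0.46,-1.46],[32.4,19.1,-7.4,0.34,-0.46,-1.46],[32.4,19.1,-7.4,0.34,-0.46,-1.46],[32.4,19.1,-7.4,0.34,-0.46,-1.46],[32.4,19.1,-7.4,0.34,-0.46,-1.46],[32.4,19.1,-7.4,0.34,-0.46,-1.46],[32.4,19.1,-7.4,0.34,-0.46,-1.46],[32.4,19.1,-7.4,0.34,-0.46,-1.46],[32.4,19.1,-7.4,0.34,-0.46,-1.46],[32.4,19.1,-7.4,0.34,-0.46,-1.46],[32.4,19.1,-7.4,0.34,-0.46,-1.46],[32.4,19.1,-7.4,0.34,-0.46,-1.46]]

```text
t: 5.12
tool_pos: [0.3838, 0.0756, 0.4315]
tool_rot: [-0.859, 2.687, -0.629]
contact_force: [-0.9, 0.2, -0.9]
opening: 0.0152
grip_force: 68.8
```

Run:
```python
from h import *
print(get_obs()['q'].round(2)); rel(*at(-.11))
```

```text
[ 0.1  -0.66  2.15 -0.38  1.31 -2.05]
rel [-0.03, -0.28, -0.03] [0.017, -0.014, -0.059] rows 0.5
```

Request:
arm_command:
  plan:
    - [[0,-0.3,0,0.017,-0.014,-0.059],[0,-0.3,0,0.017,-0.014,-0.059]]

```text
t: 5.28
tool_pos: [0.3854, 0.0721, 0.4326]
tool_rot: [-0.927, 2.654, -0.655]
contact_force: [-0.5, -0.2, -0.7]
opening: 0.0148
grip_force: 68.8
```

Run:
```python
from h import *
rel(*at(-.11)); grab('wrist','w3'); o=get_obs()
im,W=cloud('w3'); T=R.from_rotvec(o['tool_rot']).inv().apply((W-o['tool_pos']).reshape(-1,3)).reshape(W.shape)
b,g,r=[im[...,i].astype(int) for i in range(3)]
def rep(nm,m):
    k,l,s,cc=cv2.connectedComponentsWithStats(m.astype(np.uint8))
    for i in range(1,k):
        if s[i,4]>25: p=T[l==i]*1000; print(nm,cc[i].round(),s[i,4],np.median(p,0).round(1),np.percentile(p,2,0).round(1),np.percentile(p,98,0).round(1))
nr=np.isfinite(T[...,2])&(np.hypot(T[...,0],T[...,1])<.04)&(T[...,2]>.12)&(T[...,2]<.225)
rep('red',nr&(r>110)&(g<70)&(b<70)); rep('brass',nr&(r>120)&(g>90)&(b<80)&(r-b>80)); rep('dark',nr&(im.max(-1)<70)&(T[...,2]>.16))
```

```text
rel [-0.1, 0.09, -0.1] [0.001, -0.003, -0.007] rows 0.1
red [254. 257.] 3463 [1.75e+01 1.00e-01 1.42e+02] [-19.5  -7.1 140.1] [ 24.4   7.5 173. ]
brass [255. 184.] 380 [ 25.8   0.6 197.2] [ 21.8  -5.1 195.7] [ 29.4   6.3 200.5]
dark [254. 221.] 2036 [ 11.1  -0.8 181.1] [ 1.000e-01 -2.200e+01  1.616e+02] [ 24.7  22.3 182.7]
```

View pics/w3.png

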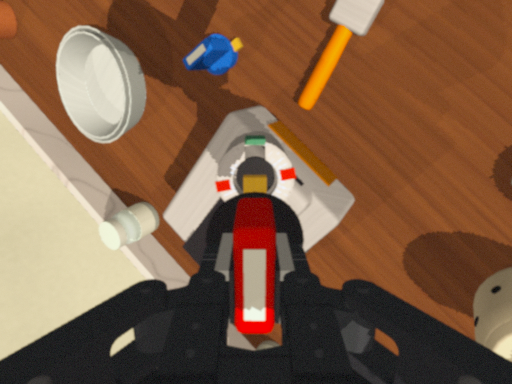

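Wrist view: the cap is held straight, bar at (254,257), lug at (255,184) in line with the green mark at (255,140). In-tool offset is about +0.8 mm in x and +0.3 mm in y, underside 209.5 mm ahead of the TCP. Moving to just above the mouth.

Run:
```python
from h import *
rel(*at(-.004,L=.2095,off=(.0008,.0003)))
```

```text
rel [-0.22, 0.06, 10.55] [0.001, -0.004, -0.01] rows 2.5
```

Request:
arm_command:
  plan:
    - [[-0.2,0.06,3,0,-0.003,-0.008],[-0.2,0.06,6,0,-0.003,-0.008],[-0.2,0.06,8.5,0,-0.003,-0.008],[-0.2,0.06,10,0,-0.003,-0.008],[-0.2,0.06,10.5,0,-0.003,-0.008],[-0.2,0.06,10.5,0,-0.003,-0.008],[-0.2,0.06,10.5,0,-0.003,-0.008]]

```text
t: 5.92
tool_pos: [0.4264, 0.039, 0.3422]
tool_rot: [-0.935, 2.65, -0.655]
contact_force: [-0.1, -0.4, -1.7]
opening: 0.0148
grip_force: 68.9
```

Run:
```python
from h import *
rel(*at(.010,L=.2095,off=(.0008,.0003))); print(get_obs()['contact_force'].round(1))
im=grab('wrist','w4')[0]; cv2.imwrite('pics/w4c.png',cv2.resize(im[100:260,160:350],None,fx=3,fy=3,interpolation=3))
```

```text
rel [0.01, 0.07, 1.49] [0.001, -0.001, -0.002] rows 0.4
[-0.1 -0.4 -1.7]
```

View pics/w4c.png

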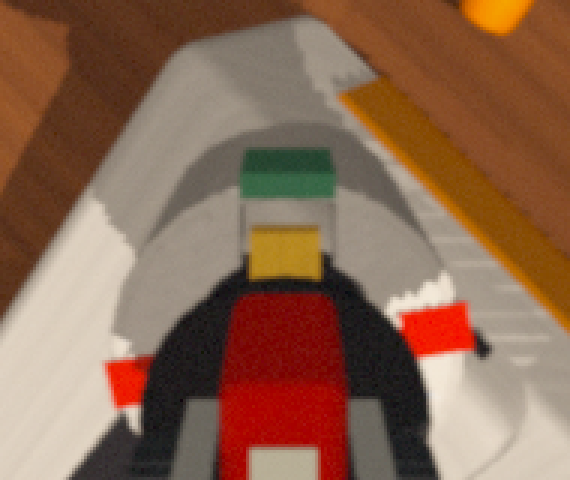

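The close crop shows the lug centred at column 285 and the slot at 288, well aligned. Inserting.

Request:
arm_command:
  plan:
    - [[0,0.05,0.4,0,0,0],[0,0.05,0.8,0,0,0],[0,0.05,1.2,0,0,0],[0,0.05,1.5,0,0,0],[0,0.05,1.5,0,0,0]]

```text
t: 6.38
tool_pos: [0.4316, 0.0344, 0.3276]
tool_rot: [-0.937, 2.651, -0.654]
contact_force: [-0.2, -0.5, -1.1]
opening: 0.0146
grip_force: 68.9
```

```bash
cat >> h.py <<'E'
def stat(ang,depth):
    o=get_obs(); F=R.from_rotvec(o['tool_rot']); print('depth mm',((C+n*.2095-o['tool_pos'])@n*1000).round(2),'tool F',F.inv().apply(o['contact_force']).round(1),'tau',F.inv().apply(o['wrist_torque']).round(2),'q6',o['q'][5].round(2))
    rel(*at(depth,ang,L=.2095,off=(.0008,.0003)),o)
E
python3 -c "
from h import *
stat(80,.0225)"
```

```text
depth mm 11.21 tool F [0.6 0.3 1.1] tau [-0.38  0.06  0.03] q6 -2.12
rel [-0.02, -0.06, 1.13] [0.002, -0.002, -0.0] rows 0.3
```

Request:
arm_command:
  plan:
    - [[0,-0.03,0.3,0,0,0],[0,-0.03,0.6,0,0,0],[0,-0.03,0.9,0,0,0],[0,-0.03,1.2,0,0,0],[0,-0.03,1.2,0,0,0],[0,-0.03,1.2,0,0,0]]

```text
t: 6.88
tool_pos: [0.4365, 0.0305, 0.3186]
tool_rot: [-0.937, 2.651, -0.654]
contact_force: [-5.2, 3.9, 4.2]
opening: 0.015
grip_force: 70.0
```

```bash
python3 -c "
from h import *
stat(80,.0225); stat(0,.0225)"
```

```text
depth mm 22.17 tool F [ 1.1  3.4 -6.9] tau [-0.9   0.43 -0.05] q6 -2.12
rel [0.02, 0.03, 0.03] [0.001, -0.001, -0.001] rows 0.0
depth mm 22.17 tool F [ 1.1  3.4 -6.9] tau [-0.9   0.43 -0.05] q6 -2.12
rel [0.11, -0.03, 0.03] [0.001, -0.002, 1.395] rows 11.2
```

Seated in the slots at about 22 mm with the spring force as expected. Turning clockwise in two calls.

Request:
arm_command:
  plan:
    - [[0,0.02,0.07,0,0,0],[0.01,0,0.07,0,0,0.06],[0.02,0,0.07,0,0,0.12],[0.02,-0.01,0.07,0,0,0.18],[0.03,-0.01,0.07,0,0,0.24],[0.03,-0.02,0.07,0,0,0.3],[0.03,-0.02,0.07,0,0,0.36],[0.04,-0.02,0.07,0,0,0.42],[0.04,-0.02,0.07,0,0,0.48],[0.04,-0.02,0.07,0,0,0.54],[0.04,-0.02,0.07,0,0,0.6],[0.04,-0.02,0.07,0,0,0.6]]

```text
t: 7.88
tool_pos: [0.4374, 0.0297, 0.3197]
tool_rot: [-0.105, 2.71, -0.499]
contact_force: [-2.8, 3.1, 5.8]
opening: 0.0152
grip_force: 69.9
```

```bash
python3 -c "
from h import *
stat(80-34.4,.023); stat(0,.023)"
```

```text
depth mm 21.74 tool F [ 0.1  0.8 -7.1] tau [-0.12  0.19  0.08] q6 -1.52
rel [0.15, 0.07, 0.13] [-0.001, 0.004, -0.003] rows 0.0
depth mm 21.74 tool F [ 0.1  0.8 -7.1] tau [-0.12  0.19  0.08] q6 -1.52
rel [0.19, 0.02, 0.13] [0.001, 0.004, 0.793] rows 6.3
```

Request:
arm_command:
  plan:
    - [[0.05,0.03,0.06,0,0,0.06],[0.1,0.03,0.08,0,0.002,0.13],[0.15,0.03,0.08,0,0.004,0.2],[0.15,0.03,0.08,0,0.004,0.27],[0.15,0.03,0.08,0,0.004,0.34],[0.15,0.03,0.08,0,0.004,0.41],[0.15,0.03,0.08,0,0.004,0.48],[0.15,0.02,0.08,0,0.004,0.55],[0.15,0.02,0.08,0,0.004,0.62],[0.15,0.02,0.08,0,0.004,0.69],[0.15,0.02,0.08,0,0.004,0.76],[0.15,0.02,0.08,0,0.004,0.81]]

```text
t: 8.88
tool_pos: [0.4365, 0.0294, 0.319]
tool_rot: [0.946, 2.462, -0.24]
contact_force: [-2.2, 1.9, 7.1]
opening: 0.0152
grip_force: 70.1
```

Request:
arm_command:
  plan:
    - [[0,0,0,0,0,0],[0,0,0,0,0,0],[0,0,0,0,0,0]]

```text
t: 9.13
tool_pos: [0.4365, 0.0294, 0.3189]
tool_rot: [0.942, 2.464, -0.241]
contact_force: [-3.1, 1.6, 6.0]
opening: 0.0152
grip_force: 70.1
```

```bash
python3 -c "
from h import *
stat(0,.016)
im=grab('wrist','w5')[0]; cv2.imwrite('pics/w5c.png',cv2.resize(im[100:300,150:360],None,fx=2.8,fy=2.8,interpolation=3))"
```

```text
depth mm 22.21 tool F [-0.1 -0.8 -6.9] tau [0.1  0.09 0.02] q6 -0.71
rel [0.07, -0.04, -0.62] [0.001, 0.001, -0.015] rows 0.2
```

View pics/w5c.png

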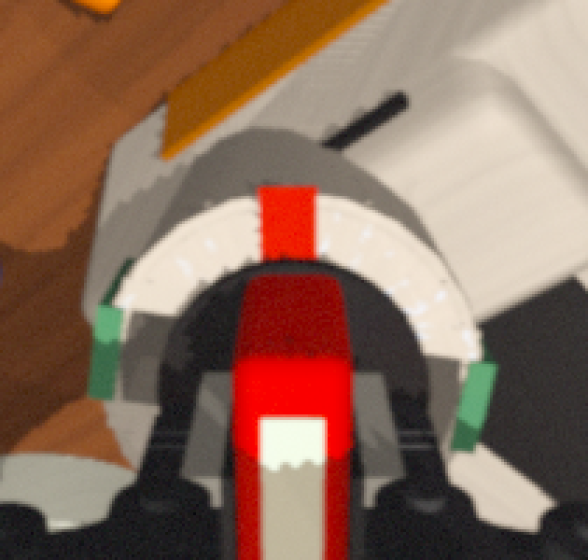

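The bar points straight at the red mark (288,225 in the crop) with the slots empty. Letting it spring up under control.

Request:
arm_command:
  plan:
    - [[0,0,-0.15,0,0,-0.01],[0,0,-0.3,0,0,-0.015],[0.03,-0.02,-0.45,0,0,-0.015],[0.05,-0.03,-0.6,0,0,-0.015],[0.05,-0.03,-0.6,0,0,-0.015],[0.05,-0.03,-0.6,0,0,-0.015]]

```text
t: 9.68
tool_pos: [0.4337, 0.0313, 0.3233]
tool_rot: [0.924, 2.472, -0.246]
contact_force: [2.3, 0.4, 4.5]
opening: 0.0153
grip_force: 71.3
```

```bash
python3 -c "
from h import *
stat(0,.016)"
```

```text
depth mm 16.77 tool F [-3.5  1.8 -3.1] tau [-0.26 -0.39 -0.04] q6 -0.73
rel [-0.0, -0.0, -0.08] [0.001, 0.001, 0.0] rows 0.0
```

Request:
arm_command:
  plan:
    - [[0,0,0,0,0,0],[0,0,0,0,0,0],[0,0,0,0,0,0],[0,0,0,0,0,0],[0,0,0,0,0,0],[0,0,0,0,0,0]]
  gripper: -0.4

```text
t: 10.18
tool_pos: [0.4324, 0.0315, 0.3208]
tool_rot: [0.926, 2.478, -0.249]
contact_force: [0.3, -0.0, 0.3]
opening: 0.0596
grip_force: 0.0
```

Request:
arm_command:
  plan:
    - [[0,0,-1,0,0,0],[0,0,-3,0,0,0],[0,0,-6,0,0,0],[0,0,-9,0,0,0],[0,0,-12,0,0,0],[0,0,-12,0,0,0],[0,0,-12,0,0,0]]

```text
t: 10.77
tool_pos: [0.3874, 0.0712, 0.4284]
tool_rot: [0.924, 2.473, -0.244]
contact_force: [-0.4, -0.5, 0.8]
opening: 0.06
grip_force: 0.0
```

Run:
```python
from h import *
print(get_obs()['contact_force'].round(1),get_obs()['opening'])
im=grab('wrist','w6')[0]; cv2.imwrite('pics/w6c.png',cv2.resize(im[110:330,120:400],None,fx=2.5,fy=2.5,interpolation=3))
im,W=cloud('w6'); N=(W-C)@np.stack([rx,ry,n],1)*1000
b,g,r=[im[...,i].astype(int) for i in range(3)]
m=(np.hypot(N[...,0],N[...,1])<30)&(abs(N[...,2]-52)<5)&(r>100); p=N[m]; c=p.mean(0); u,s,v=np.linalg.svd(p-c,full_matrices=False)
print('top (expect 52 high)',len(p),c.round(1),'bar',v[0].round(3),'normal',v[2].round(3), cv2.minAreaRect(p[:,:2].astype(np.float32)))
```

```text
[-0.4 -0.5  0.8] 0.060008559096511586
top (expect 52 high) 1298 [-2.6  0.9 51.2] bar [1.    0.006 0.012] normal [-0.012 -0.016  1.   ] ((-1.7283267974853516, 0.6979794502258301), (45.09136962890625, 15.548320770263672), 0.4622439742088318)
```

View pics/w6c.png

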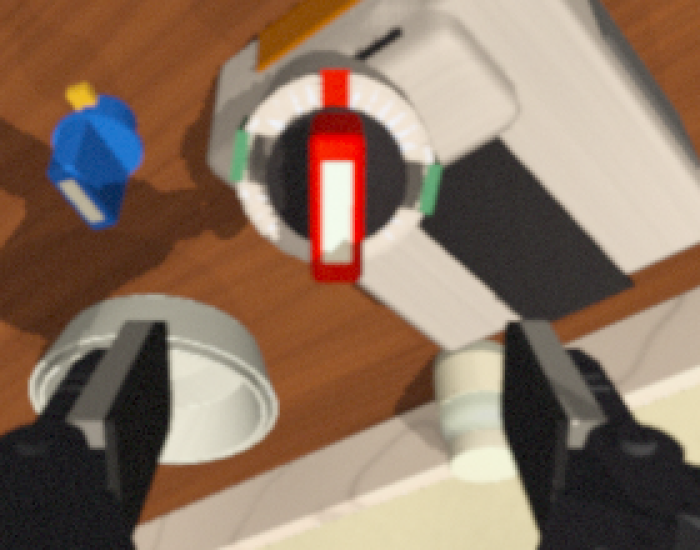

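The final view shows the cap on the neck with its bar in line with the red mark (335,90). It is 0.3° off the lock direction, tilted about 1°, and its top is 51 mm above the mouth against 52 expected. That means it's up in the pockets, and the gripper is clear.

```bash
python3 -c "
from station import finish_job
print(finish_job())"
```

```text
the job is handed in; nothing more can be done
None
```

The red cap is locked in the filler neck at the red marks, sitting straight (about 1° tilt) and released; I moved nothing else on the ledge, and the job was handed in at about 11 s.

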